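Find the stamped parts crate and push it to the dispatch rail

ROBOT

A 6-joint arm with a two-finger parallel gripper is mounted at the origin on the work surface. World frame = base frame: x ahead of the robot, y to its left, z up, the work surface at z = 0. Lengths are in m, angles in rad, forces in N, time in s.
With the tool pointing down it reaches from about 0.3 to 0.875 m from the base axis. Payload 6.4 kg.
Tool frame: the origin (TCP) lies at the very end of the fingers, on their centre line; the grasp point (between the pads) lies 19 mm behind it; z points along the fingers, y is the line along which they close (so a half turn about z gives the same grasp; the last joint's range is limited). The gripper opens to 85 mm and grips with 20 to 120 N. Pads are 22 mm wide; open, the fingers measure 114 mm over their backs; the gripper's body (76 mm by 85 mm) begins 54 mm behind the grasp point. The pads swing forward as they close: fully open they stand 13 mm farther back than shut.
Start: joints at [1.086, 0.181, 1.607, -0, 1.354, -0.206], TCP at [0.158, 0.553, 0.231] pointing down, gripper open.
Joint ranges: [-2.99, 2.99], [-0.89, 2.07], [0.3, 2.58], [-1.14, 4.28], [0, 2.63], [-3.12, 3.12]. Speed limits (rad/s): [2.57, 2.57, 3.01, 3.14, 3.14, 3.14].

INTERFACE

Orientations are given as a unit quaternion [w, x, y, z].
In Python, from bench import ctrl, camera, calibration, order, outline_of gives the robot as it stands.
- The arm moves only by the tool move_arm, never from a script. Its argument "series" is a list that holds one entry, the list of rows, each a list of 5 numbers: the opening, from 0 (shut) to 1 (fully open), then the shift along the tool's x, y, z in mm, then the turn about the tool's z in rad. A call has exactly 10 rows; each row is the pose to reach, as a shift and turn from the pose commanded when the call began, along the tool's axes at that moment; what a row does not reach only later rows make up. A row lasts 1/12 s, in which the tool goes at most 41.7 mm and 7.16 degrees, less where a joint would pass 70% of its speed; a pose out of reach is approached as far as the arm can. A call with a gripper value outside its range is refused whole. The fingers move at their own pace and stop on an object; the grip force is fixed at half the most. Time passes only in rows, so rows that repeat a pose let the fingers close, or fill a call up. It gives the time, the measured TCP pose, the force, the opening and the grip force at its end, in the units of the state.
- ctrl.get_obs(): the state, without advancing time (a new reading comes with each control period).
- camera(name): name is "scene" or "side" or "wrist"; returns (picture, depth): 400x640x3 uint8, blue, green, red; 400x640 float32, m along the optical axis (not along the pixel's ray), 0 where there is no reading.
- calibration(name): a dict with "intrinsics" (3x3 intrinsics, pixels), "rvec" (rotation vector, rad) and "tvec" (3), from world to camera coordinates, as OpenCV has them. Camera axes: x right, y down, z forward; pixel columns grow to the right and rows downward; lengths in m; the calibration is good to about 2 mm. A picture is of the moment at which its call begins: read the wrist's pose just before it. calibration takes no time and is no camera call; for the wrist camera it gives the pose at the moment of the call.
- order.hand_in(): hands the job in; it is judged then, once.
Trained networks look in the newest picture that a camera, given by its name, has taken for a name from the list of things; names that differ only in an ending like _2 or _b are one class to them, and where a whole thing is asked for, a point or a joint stands for the part that bears it (a point fixed in the world has none). Each returns a list of dicts, best first, with "conf" (0 to 1); they miss things now and then, are a little off and sometimes report something else, mostly with a low value. They report only what shows in the picture. A call takes as long as a camera call. They do not tell look-alikes from the thing itself.
- outline_of(target, camera): "region" (400x640 bool, what is visible of it) and "bbox" ([centre column, centre row, width, height] in pixels, round what is visible of it).
The state is a dict: "time_s": time; "q": joint angles; "dq": joint speeds; "joint_efforts": joint torques, N m; "eef_pos": TCP position; "eef_rot": TCP orientation; "wrist_force": force on the tool from outside, world axes, zero at the start; "torque": the same for the moment, N m; "opening": opening from 0.0 (shut) to 1.0 (fully open); "grasp_force": force on a finger pad.
Only numpy, scipy, OpenCV 4.12 (cv2) and the standard library are available. Lean on these libraries where they do the work, as an engineer would, in place of code of your own. Each camera call takes 0.05 s, during which the arm holds its last target. There are 200 camera calls.

TASK

One of the two blue parts crates carries an inspection stamp underneath. With a fingertip, gently tip each crate over towards the robot, so that it rolls over its rounded nose and comes to lie on its front, its underside facing away from the robot, and see which one is stamped. Then push the stamped crate sideways, lying as it is, until its flank is flush against the aluminium dispatch rail; leave the other crate lying where it tipped, grasp and lift nothing, and leave the tape, the black enclosure and the load cell alone.

Things in the scene. Friction and masses are not known exactly. Their poses are not given: they have to be found in the camera images.
- crate_a: Open blue plastic parts crate, loose, empty, 0.35 to 0.6 kg: 100 mm deep (x), 110 wide (y), 100 tall, 5 mm walls, front wall 85 tall. It starts upright, front to the robot; its bottom front edge is one big rounding, so it rolls over forward. Origin: centre of its underside; x to its back, y to its left, z up. It has the stamp underneath, and may be on either side of the rail.
- crate_b: Open blue plastic parts crate, loose, empty, 0.35 to 0.6 kg: 100 mm deep (x), 110 wide (y), 100 tall, 5 mm walls, front wall 85 tall. It starts upright, front to the robot; its bottom front edge is one big rounding, so it rolls over forward. Origin: centre of its underside; x to its back, y to its left, z up. It has no stamp; else it is like the other.
- stamp (a point): Centre of the stamp on the underside of the stamped crate: a white ring, 50 mm across, with an 80 mm bar across it, 22 mm behind the crate's origin. Hidden until the crate is tipped.
- rail: Dispatch rail: a straight aluminium bar fixed to the bench between the two crates, 260 mm long (its x, roughly away from the robot), 24 mm thick (its y), 30 mm tall. Origin: centre of its underside.
- tape: Roll of packing tape lying flat, 90 mm across, 48 mm tall, beyond the end of the rail; bystander. Origin: centre of its underside.
- enclosure: Black instrument enclosure, 80 x 120 x 45 mm tall, beyond the left crate; bystander. Origin: centre of its underside.
- load_cell: Steel load cell block, 35 x 75 x 30 mm tall, beyond the right crate; bystander. Origin: centre of its underside.
- crate_a_nose (a point): Centre of the 40 mm radius rounding of crate_a's bottom front edge: 10 mm before its origin, 40 mm up, also when it has rolled. A finger pushing the top of the back wall towards the robot (0.5 to 3 N) rolls the crate; past about 45 degrees it rolls on by itself and lies on its front, this point then 60 to 65 mm nearer the robot.
- crate_a_rear (a point): Middle of the bottom rear edge of crate_a, 50 mm behind its origin: on the bench while it stands, 100 mm up once it lies on its front. The lying crate is 100 mm tall, its weight about 50 mm along its z axis from its origin.
- crate_b_nose (a point): Centre of the 40 mm radius rounding of crate_b's bottom front edge: 10 mm before its origin, 40 mm up, also when it has rolled. A finger pushing the top of the back wall towards the robot (0.5 to 3 N) rolls the crate; past about 45 degrees it rolls on by itself and lies on its front, this point then 60 to 65 mm nearer the robot.
- crate_b_rear (a point): Middle of the bottom rear edge of crate_b, 50 mm behind its origin: on the bench while it stands, 100 mm up once it lies on its front. The lying crate is 100 mm tall, its weight about 50 mm along its z axis from its origin.
Things that resemble listed ones, but are neither listed nor needed, are in the scene too. What is shaped like the crate_b but orange is not meant.

How it is judged:
By the outcome, as a careful person would: the job done as asked, in the order asked, and still so for the second after the job is handed in, with the robot touching nothing.
It also fails if it takes over 64 s, if anything falls off the work surface, if the arm or the gripper's body presses on something with over 40 N, if the wrist force passes 120 N, or if a joint passes its speed limit or range.

## Working session

There is one attempt and no reset: what is moved stays moved. The work goes in short steps, Python scripts to look and compute and a tool call to move; the robot and the scene stay as the last step left them, time stands still between calls to the robot, and variables do not carry over. Pictures are saved under pics/ and viewed, at most 10 in all, crops included, and the job is handed in when it is done.

Besides the shell and the picture viewer there is one more tool, called after "Request:" as name([rows], argument=value, ...), one row to a line, values as JSON. move_arm: Moves the arm, as the interface text tells. Its arguments: {"type":"object","properties":{"series":{"type":"array","items":{"type":"array","items":{"type":"array","items":{"type":"number"}}}}},"required":["series"]}

```bash
mkdir -p pics
cat > h.py <<'E'
import numpy as np, cv2
from bench import ctrl,camera,calibration,order,outline_of
def world(name,depth,c=None):
    c=c or calibration(name); K=np.array(c["intrinsics"]); R=cv2.Rodrigues(np.array(c["rvec"],float))[0]; t=np.array(c["tvec"],float).ravel()
    v,u=np.mgrid[:400,:640]; p=np.stack([(u-K[0,2])/K[0,0]*depth,(v-K[1,2])/K[1,1]*depth,depth],-1)
    return (p-t)@R
def masks(name,targets):
    out={}
    for t in targets: out[t]=outline_of(t,name)
    return out
E
python3 - <<'E'
from h import *
o=ctrl.get_obs();print(o["time_s"],o["eef_pos"],o["eef_rot"],o["opening"])
ims=[]
for n in ["scene","side"]:
    im,d=camera(n);cv2.imwrite(f"pics/{n}0.png",im)
    W=world(n,d)
    for t in ["crate_a","rail","tape","enclosure","load_cell"]:
        for r in outline_of(t,n):
            m=r["region"]&(d>0);P=W[m]
            if len(P)<20: continue
            print(n,t,round(r["conf"],2),np.round(r["bbox"]),"lo",np.percentile(P,2,axis=0).round(3),"hi",np.percentile(P,98,axis=0).round(3))
E
```

```text
0.0 [0.15797062 0.55231083 0.23038696] [-2.87395877e-04  1.38958666e-01  9.90297797e-01 -8.24405787e-04] 0.9951070609582043
scene crate_a 0.95 [421. 188.  65.  64.] lo [0.554 0.126 0.002] hi [0.66  0.242 0.1  ]
scene crate_a 0.66 [201. 273.  74.  84.] lo [ 0.546 -0.431  0.005] hi [ 0.658 -0.316  0.101]
scene crate_a 0.61 [217. 175.  63.  55.] lo [ 0.245 -0.27   0.003] hi [ 0.351 -0.155  0.1  ]
scene crate_a 0.59 [164. 211.  64.  64.] lo [ 0.318 -0.438  0.019] hi [ 0.432 -0.322  0.1  ]
scene rail 0.84 [339. 201.  79.  53.] lo [ 0.383 -0.013  0.001] hi [0.63  0.028 0.032]
scene tape 0.85 [409. 251.  45.  46.] lo [ 0.709 -0.022  0.003] hi [0.791 0.061 0.049]
scene enclosure 0.82 [483. 226.  67.  51.] lo [0.741 0.15  0.005] hi [0.829 0.267 0.047]
scene enclosure 0.59 [275. 234.  74.  78.] lo [ 0.527 -0.258  0.001] hi [ 0.638 -0.14   0.1  ]
scene load_cell 0.67 [323. 313.  51.  36.] lo [ 0.745 -0.251 -0.001] hi [ 0.803 -0.176  0.032]
scene load_cell 0.38 [420. 184.  66.  71.] lo [0.553 0.125 0.   ] hi [0.66  0.243 0.1  ]
scene load_cell 0.34 [483. 228.  66.  50.] lo [0.737 0.15  0.003] hi
[... 219 characters left out ...]
.71 [336. 310.  80.  98.] lo [ 0.313 -0.44   0.005] hi [ 0.426 -0.32   0.101]
side crate_a 0.68 [291. 159.  52.  54.] lo [0.55  0.124 0.005] hi [0.658 0.242 0.101]
side crate_a 0.66 [372. 227.  74.  69.] lo [ 0.524 -0.26   0.007] hi [ 0.633 -0.142  0.101]
side rail 0.95 [287. 212.  92.  44.] lo [ 0.371 -0.014  0.003] hi [0.623 0.024 0.033]
side tape 0.77 [369. 181.  33.  30.] lo [ 0.701 -0.023  0.006] hi [0.783 0.061 0.05 ]
side enclosure 0.72 [340. 156.  44.  32.] lo [0.733 0.149 0.005] hi [0.816 0.261 0.048]
side enclosure 0.59 [368. 182.  33.  29.] lo [ 0.701 -0.023  0.005] hi [0.784 0.061 0.05 ]
side load_cell 0.87 [441. 219.  34.  26.] lo [ 0.765 -0.252  0.002] hi [ 0.8   -0.178  0.033]
```

View pics/scene0.png

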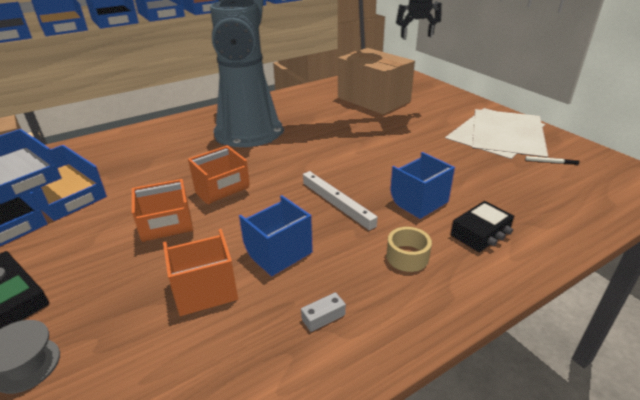

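View pics/side0.png

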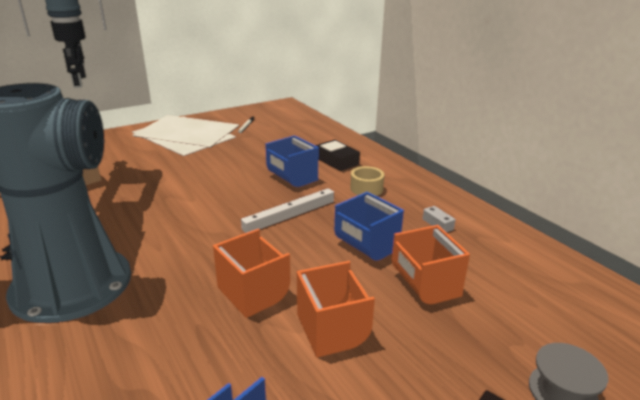

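The two blue crates are at scene pixels (421,186), left of the rail, and (276,236), right of it. Possible mix-ups are the orange crates at (219,174), (163,211) and (201,273), and the blue bins at (40,185). I choose the two blue ones beside the rail at (340,200), and will check them in one close crop.

```bash
cat >> h.py <<'E'
def blue(im):
    h=cv2.cvtColor(im,cv2.COLOR_BGR2HSV); return (h[...,0]>100)&(h[...,0]<130)&(h[...,1]>110)
def cloud(names=("scene","side")):
    P,C,I=[],[],{}
    for n in names:
        im,d=camera(n);W=world(n,d);m=d>0;P.append(W[m]);C.append(blue(im)[m]);I[n]=im
    return np.vstack(P),np.hstack(C),I
def rect(Q):
    r=cv2.minAreaRect((Q[:,:2]*1000).astype(np.float32));b=cv2.boxPoints(r)
    return np.round(r[0],1),np.round(r[1],1),round(r[2],2),b.round(0).tolist()
E
python3 - <<'E'
from h import *
P,B,I=cloud()
box=lambda x0,x1,y0,y1,z0,z1:(P[:,0]>x0)&(P[:,0]<x1)&(P[:,1]>y0)&(P[:,1]<y1)&(P[:,2]>z0)&(P[:,2]<z1)
for n,a in dict(L=(.5,.7,.08,.29,.08,.12),R=(.48,.68,-.28,-.11,.08,.12)).items():
    print(n,B[box(*a)].sum(),rect(P[box(*a)&B]))
print("rail",rect(P[box(.34,.67,-.06,.07,.024,.04)]))
im=I["scene"][130:330,150:530];cv2.imwrite("pics/crop.png",cv2.resize(im,None,fx=2,fy=2))
E
```

```text
L 1211 (array([604.7, 181.8]), array([105.6, 115.8]), 6.89, [[545.0, 233.0], [559.0, 118.0], [664.0, 131.0], [650.0, 246.0]])
R 1634 (array([ 580.6, -199.5]), array([105.3, 112.8]), 8.83, [[520.0, -152.0], [537.0, -263.0], [641.0, -247.0], [624.0, -136.0]])
rail (array([500.7,   8.1]), array([261.7,  29.1]), 5.46, [[369.0, 10.0], [372.0, -19.0], [632.0, 6.0], [630.0, 35.0]])
```

View pics/crop.png

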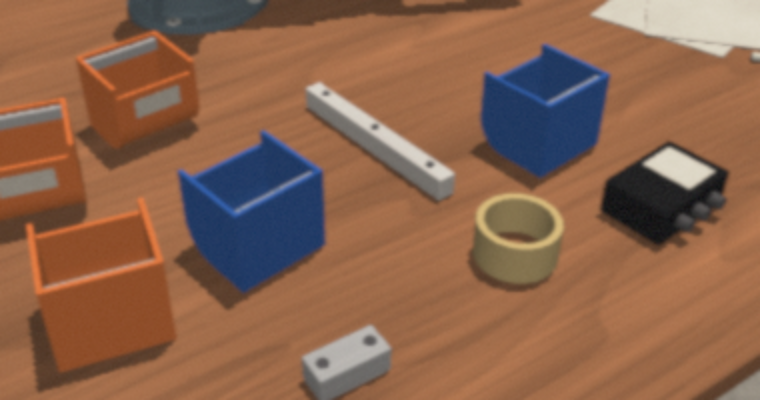

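```bash
cat >> h.py <<'E'
from scipy.spatial.transform import Rotation as Ro
def to(x,y,z,yaw=None):
    "shift mm in tool axes to world target (mm) and turn so that tool x points along world yaw (deg)"
    o=ctrl.get_obs();w,a,b,c=o["eef_rot"];R=Ro.from_quat([a,b,c,w]).as_matrix()
    s=R.T@(np.array([x,y,z])-np.array(o["eef_pos"])*1000);cur=np.degrees(np.arctan2(R[1,0],R[0,0]))
    t=0 if yaw is None else -np.radians((yaw-cur+180)%360-180)
    print("t",round(o["time_s"],2),"pos",(np.array(o["eef_pos"])*1000).round(1),"yaw",round(cur,1),"F",np.round(o["wrist_force"],2),"->shift",s.round(1),"turn",round(t,3))
E
python3 -c "
from h import *
to(680,191,200,187)"
```

```text
t 0.7 pos [158.3 552.8 231.3] yaw 164.0 F [ 0.34 -0.33  0.94] ->shift [-601.2 -204.2   31.3] turn -0.401
```

Request:
move_arm([
  [[0, -37, -13, 2, -0.1], [0, -74, -26, 4, -0.2], [0, -111, -38, 6, -0.3], [0, -148, -51, 8, -0.4], [0, -185, -63, 10, -0.4], [0, -222, -76, 12, -0.4], [0, -260, -88, 14, -0.4], [0, -298, -101, 16, -0.4], [0, -335, -114, 18, -0.4], [0, -372, -126, 20, -0.4]],
])

```text
time_s: 1.53
eef_pos: [0.4827, 0.3278, 0.2114]
eef_rot: [0.0, -0.06, 0.998, 0.0]
wrist_force: [0.2, 0.7, -0.3]
opening: -0.001
grasp_force: 0.0
```

```bash
python3 -c "
from h import *
to(680,191,200,187)"
```

```text
t 1.53 pos [482.7 327.8 211.4] yaw -173.1 F [ 0.18  0.74 -0.26] ->shift [-179.4 -159.6   11.4] turn -0.001
```

Request:
move_arm([
  [[0, -30, -27, 2, 0], [0, -60, -54, 4, 0], [0, -90, -81, 6, 0], [0, -120, -108, 8, 0], [0, -150, -135, 10, 0], [0, -179, -160, 11, 0], [0, -179, -160, 45, 0], [0, -179, -160, 85, 0], [0, -179, -160, 112, 0], [0, -179, -160, 121, 0]],
])

```text
time_s: 2.37
eef_pos: [0.6746, 0.1912, 0.0838]
eef_rot: [-0.005, -0.06, 0.998, -0.0]
wrist_force: [-1.8, -0.2, -0.7]
opening: 0.002
grasp_force: 0.0
```

```bash
python3 -c "
from h import *
to(680,191,90,187)
im,d=camera('scene');cv2.imwrite('pics/c1.png',cv2.resize(im[80:280,330:530],None,fx=3,fy=3))"
```

```text
t 2.37 pos [674.6 191.2  83.8] yaw -173.1 F [-1.82 -0.22 -0.68] ->shift [-5.3 -0.8 -6.3] turn -0.002
```

View pics/c1.png

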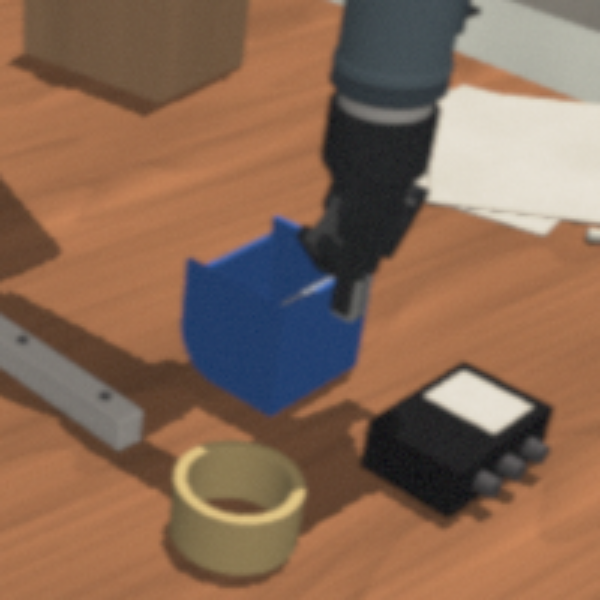

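The closed fingertip stands just behind the left crate's back wall, tip at crop (350,310). Now I'll push it towards the robot.

Request:
move_arm([
  [[0, 7, 0, 2, 0], [0, 14, 0, 2, 0], [0, 21, 0, 0, 0], [0, 28, 0, -4, 0], [0, 35, 0, -7, 0], [0, 42, 0, -10, 0], [0, 49, 0, -13, 0], [0, 56, 0, -15, 0], [0, 62, 0, -17, 0], [0, 66, 0, -18, 0]],
])

```text
time_s: 3.25
eef_pos: [0.6117, 0.1841, 0.1085]
eef_rot: [-0.0, -0.061, 0.998, -0.0]
wrist_force: [0.3, 1.2, 1.8]
opening: -0.002
grasp_force: 0.4
```

```bash
python3 -c "
from h import *
to(680,191,90,187)
im,d=camera('scene');cv2.imwrite('pics/c2.png',cv2.resize(im[80:280,330:530],None,fx=3,fy=3))"
```

```text
t 3.25 pos [611.7 184.1 108.5] yaw -173.1 F [0.32 1.17 1.8 ] ->shift [-68.6  -1.4  18.5] turn -0.001
```

View pics/c2.png

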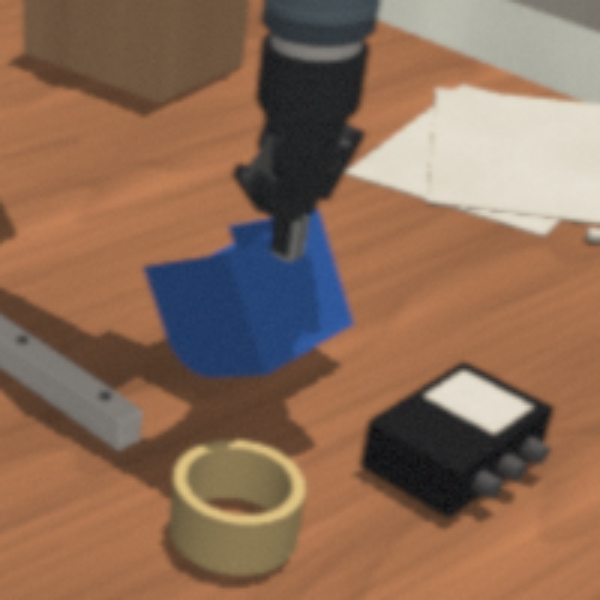

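The crate is rolling (about 30°), finger at crop (290,250) on its back wall. I'll carry on past 45° and then lift.

Request:
move_arm([
  [[0, 6, 0, -2, 0], [0, 12, 0, -4, 0], [0, 18, 0, -6, 0], [0, 24, 0, -8, 0], [0, 30, 0, -9, 0], [0, 36, 0, -10, 0], [0, 42, 0, -12, 0], [0, 44, 0, -18, 0], [0, 44, 0, -35, 0], [0, 30, 0, -75, 0]],
])

```text
time_s: 4.13
eef_pos: [0.577, 0.1801, 0.1778]
eef_rot: [-0.006, -0.061, 0.998, -0.0]
wrist_force: [0.8, 0.4, -0.9]
opening: -0.001
grasp_force: 0.0
```

```bash
python3 -c "
from h import *
to(656,-188,200,188.8)
im,d=camera('scene');cv2.imwrite('pics/c3.png',cv2.resize(im[80:280,330:530],None,fx=3,fy=3))"
```

```text
t 4.13 pos [577.  180.1 177.8] yaw -173.0 F [ 0.81  0.44 -0.91] ->shift [ -33.5 -374.9  -22.7] turn -0.032
```

View pics/c3.png

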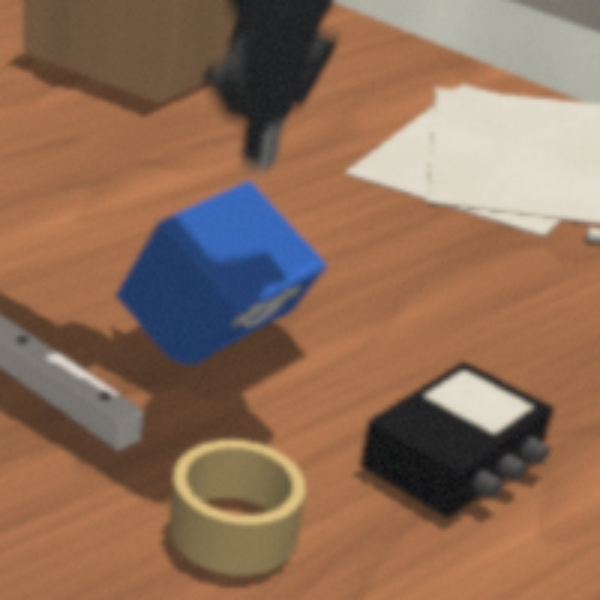

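The left crate is still rolling forward, and the stamp already shows on its underside at crop (268,305). On to the right crate.

Request:
move_arm([
  [[0, -3, -37, -17, 0], [0, -6, -75, -17, 0], [0, -9, -112, -17, 0], [0, -12, -150, -17, -0.01], [0, -15, -187, -17, -0.02], [0, -18, -225, -17, -0.03], [0, -20, -262, -17, -0.03], [0, -23, -300, -17, -0.03], [0, -25, -338, -17, -0.03], [0, -26, -373, -17, -0.03]],
])

```text
time_s: 5.02
eef_pos: [0.654, -0.1892, 0.2005]
eef_rot: [0.001, -0.075, 0.997, -0.0]
wrist_force: [0.5, 0.1, 0.1]
opening: -0.002
grasp_force: 0.0
```

Request:
move_arm([
  [[0, 0, 0, 0, 0], [0, 0, 0, 20, 0], [0, 0, 0, 50, 0], [0, 0, 0, 80, 0], [0, 0, 0, 100, 0], [0, 0, 0, 110, 0], [0, 0, 0, 110, 0], [0, 0, 0, 110, 0], [0, 0, 0, 110, 0], [0, 0, 0, 110, 0]],
])

```text
time_s: 5.85
eef_pos: [0.6551, -0.1872, 0.0921]
eef_rot: [0.002, -0.076, 0.997, -0.001]
wrist_force: [-0.2, 0.0, -0.2]
opening: 0.0
grasp_force: 0.0
```

```bash
python3 -c "
from h import *
to(656,-188,90,188.8)
im,d=camera('scene');cv2.imwrite('pics/c4.png',cv2.resize(im[100:350,200:520],None,fx=2,fy=2))"
```

```text
t 5.85 pos [ 655.1 -187.2   92.1] yaw -171.3 F [-0.22  0.02 -0.19] ->shift [-0.8 -0.9  2.1] turn -0.002
```

View pics/c4.png

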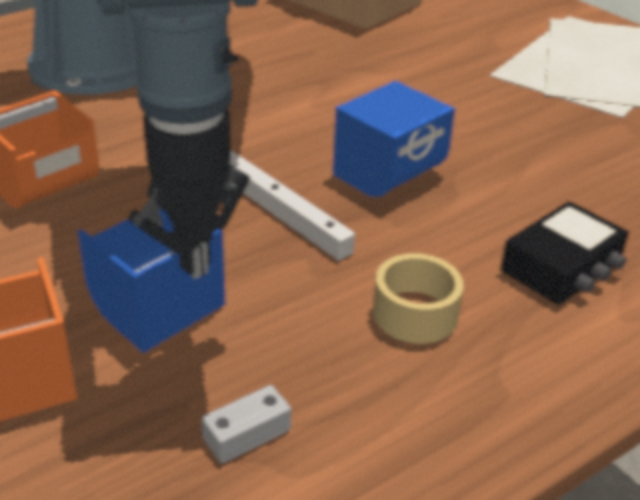

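The left crate lies on its front with the stamp facing away, at crop (420,140). The finger is behind the right crate at (195,260), so the same push applies here.

Request:
move_arm([
  [[0, 7, 0, 2, 0], [0, 14, 0, 2, 0], [0, 21, 0, 0, 0], [0, 28, 0, -4, 0], [0, 35, 0, -7, 0], [0, 42, 0, -10, 0], [0, 49, 0, -13, 0], [0, 56, 0, -15, 0], [0, 62, 0, -17, 0], [0, 66, 0, -18, 0]],
])

```text
time_s: 6.73
eef_pos: [0.5876, -0.1968, 0.108]
eef_rot: [-0.0, -0.075, 0.997, -0.0]
wrist_force: [0.4, 1.0, -0.1]
opening: -0.001
grasp_force: 0.0
```

Request:
move_arm([
  [[0, 6, 0, -2, 0], [0, 12, 0, -4, 0], [0, 18, 0, -6, 0], [0, 24, 0, -8, 0], [0, 30, 0, -9, 0], [0, 36, 0, -10, 0], [0, 42, 0, -12, 0], [0, 44, 0, -18, 0], [0, 44, 0, -35, 0], [0, 30, 0, -75, 0]],
])

```text
time_s: 7.57
eef_pos: [0.5536, -0.1995, 0.1773]
eef_rot: [-0.005, -0.075, 0.997, 0.003]
wrist_force: [0.6, -0.4, -1.0]
opening: -0.001
grasp_force: 0.0
```

Request:
move_arm([
  [[0, 0, 10, -10, 0], [0, 0, 25, -30, 0], [0, 0, 50, -40, 0], [0, 0, 75, -45, 0], [0, 0, 100, -45, 0], [0, 0, 120, -45, 0], [0, 0, 140, -45, 0], [0, 0, 150, -45, 0], [0, 0, 150, -45, 0], [0, 0, 150, -45, 0]],
])

```text
time_s: 8.4
eef_pos: [0.5362, -0.0529, 0.2274]
eef_rot: [0.0, -0.076, 0.997, -0.0]
wrist_force: [0.6, -0.4, -0.2]
opening: 0.001
grasp_force: 0.0
```

```bash
cat > m.py <<'E'
from h import *
P,B,I=cloud()
box=lambda x0,x1,y0,y1,z0,z1:(P[:,0]>x0)&(P[:,0]<x1)&(P[:,1]>y0)&(P[:,1]<y1)&(P[:,2]>z0)&(P[:,2]<z1)
def show(n,a): m=box(*a)&B; print(n,m.sum(),rect(P[m]),"zmax",np.percentile(P[m][:,2],98).round(3))
show("L",(.38,.7,.02,.29,.09,.115)); show("Lall",(.38,.7,.02,.29,.04,.115)); show("R",(.38,.68,-.28,-.09,.09,.115))
to(500,200,200,185.5)
E
python3 m.py; python3 -c "
from h import *
im,d=camera('scene');cv2.imwrite('pics/c5.png',cv2.resize(im[100:350,200:520],None,fx=2,fy=2))"
```

```text
L 1705 (array([522.1, 172.9]), array([104.3, 112.7]), 7.55, [[463.0, 222.0], [478.0, 110.0], [581.0, 124.0], [566.0, 236.0]]) zmax 0.102
Lall 3121 (array([522.6, 172.2]), array([104.1, 116. ]), 6.61, [[464.0, 224.0], [478.0, 109.0], [581.0, 121.0], [568.0, 236.0]]) zmax 0.102
R 2927 (array([ 501.9, -212.2]), array([103.7, 114. ]), 9.12, [[442.0, -164.0], [460.0, -277.0], [562.0, -260.0], [544.0, -148.0]]) zmax 0.104
t 8.5 pos [536.2 -53.8 227.2] yaw -171.4 F [ 0.06 -0.96 -0.43] ->shift [ -2.3 256.4  27. ] turn 0.055
```

View pics/c5.png

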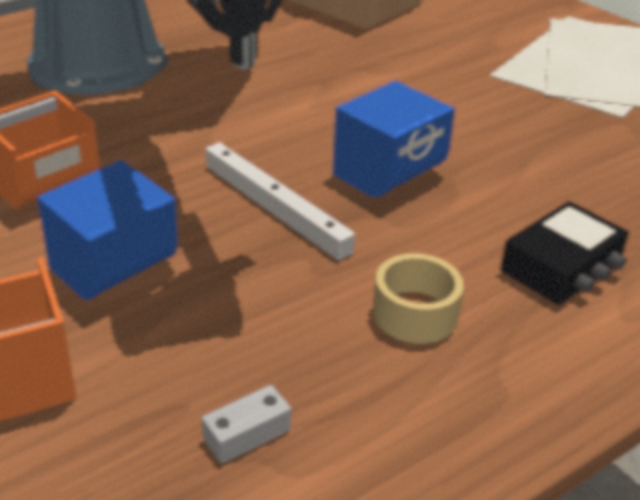

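The right crate lies on its front with no stamp, at crop (140,220); the left crate is the stamped one. Next I'll go to its left flank.

```bash
python3 -c "
from h import *
print(np.round(ctrl.get_obs()['q'],2))
to(514.5,253,190,-84.5);to(514.5,253,190,95.5)"
```

```text
[-0.32  0.1   1.7  -0.    1.33 -2.04]
t 8.55 pos [536.1 -54.  227. ] yaw -171.4 F [-0.62  0.38  0.13] ->shift [-24.5 306.8  36.9] turn -1.517
t 8.55 pos [536.1 -54.  227. ] yaw -171.4 F [-0.62  0.38  0.13] ->shift [-24.5 306.8  36.9] turn 1.625
```

Request:
move_arm([
  [[0.4, -2, 30, 3, 0.12], [0.4, -5, 60, 6, 0.24], [0.4, -7, 90, 9, 0.36], [0.4, -10, 120, 12, 0.48], [0.4, -12, 150, 15, 0.6], [0.4, -15, 182, 18, 0.72], [0.4, -17, 214, 22, 0.84], [0.4, -20, 246, 26, 0.96], [0.4, -22, 277, 30, 1.08], [0.4, -24, 307, 37, 1.2]],
])

```text
time_s: 9.38
eef_pos: [0.5142, 0.2551, 0.1902]
eef_rot: [0.0, 0.504, 0.864, 0.0]
wrist_force: [0.6, -0.0, 0.5]
opening: 0.396
grasp_force: 0.0
```

Request:
move_arm([
  [[0.4, 0, 0, 0, 0.12], [0.4, 0, 0, 0, 0.24], [0.4, 0, 0, 0, 0.36], [0.4, 0, 0, 0, 0.425], [0.4, 0, 0, 30, 0.425], [0.4, 0, 0, 65, 0.425], [0.4, 0, 0, 100, 0.425], [0.4, 0, 0, 130, 0.425], [0.4, 0, 0, 145, 0.425], [0.4, 0, 0, 152, 0.425]],
])

```text
time_s: 10.22
eef_pos: [0.5117, 0.2527, 0.0344]
eef_rot: [-0.001, 0.673, 0.74, -0.002]
wrist_force: [-0.5, 0.5, 0.8]
opening: 0.398
grasp_force: 0.0
```

```bash
python3 m.py; python3 -c "
from h import *
to(514.5,253,38,95.5)
im,d=camera('scene');cv2.imwrite('pics/c6.png',cv2.resize(im[60:260,300:520],None,fx=2.5,fy=2.5))"
```

```text
L 1715 (array([521.9, 181.4]), array([104. , 131.1]), 6.94, [[462.0, 240.0], [478.0, 110.0], [581.0, 123.0], [566.0, 253.0]]) zmax 0.102
Lall 3140 (array([521.7, 186. ]), array([104.3, 142.5]), 6.48, [[462.0, 251.0], [478.0, 109.0], [582.0, 121.0], [565.0, 263.0]]) zmax 0.102
R 2996 (array([ 499.1, -212.2]), array([104.4, 113.6]), 9.35, [[438.0, -165.0], [457.0, -277.0], [560.0, -260.0], [541.0, -148.0]]) zmax 0.102
t 10.32 pos [512.9 253.3  36.6] yaw 95.5 F [ 0.28 -0.11  0.64] ->shift [ -51.9  -18.4 -163.4] turn -1.571
t 10.32 pos [512.9 253.3  36.6] yaw 95.5 F [ 0.28 -0.11  0.64] ->shift [-0.5  1.5 -1.4] turn -0.0
```

View pics/c6.png

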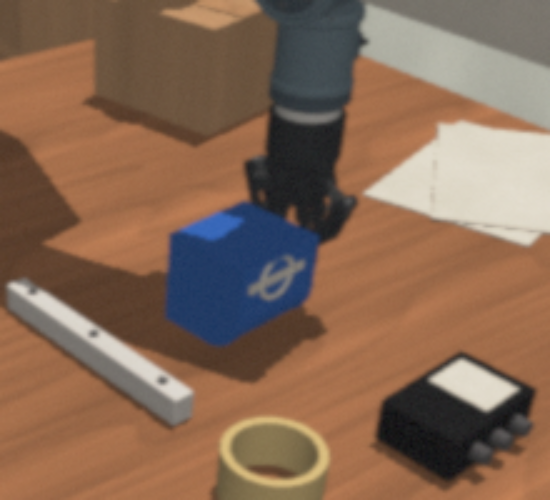

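The fingers stand off the stamped crate's left flank, at crop (315,215), and nothing has been disturbed. Now the sideways push.

Request:
move_arm([
  [[0.4, -5, 1, 0, 0], [0.4, -11, 1, 0, 0], [0.4, -17, 1, 0, 0], [0.4, -23, 1, 0, 0], [0.4, -29, 1, 0, 0], [0.4, -35, 1, 0, 0], [0.4, -41, 1, 0, 0], [0.4, -47, 1, 0, 0], [0.4, -53, 1, 0, 0], [0.4, -59, 1, 0, 0]],
])

```text
time_s: 11.2
eef_pos: [0.5204, 0.1955, 0.0385]
eef_rot: [0.0, 0.672, 0.741, 0.001]
wrist_force: [0.0, 6.3, 4.2]
opening: 0.4
grasp_force: 0.0
```

Request:
move_arm([
  [[0.4, -6, 0, 0, 0], [0.4, -12, 0, 0, 0], [0.4, -18, 0, 0, 0], [0.4, -23, 0, 0, 0], [0.4, -28, 0, 0, 0], [0.4, -33, 0, 0, 0], [0.4, -37, 0, 0, 0], [0.4, -40, 0, 0, 0], [0.4, -40, 0, 0, 0], [0.4, -40, 0, 0, 0]],
])

```text
time_s: 12.03
eef_pos: [0.5242, 0.1552, 0.0382]
eef_rot: [0.0, 0.672, 0.74, -0.0]
wrist_force: [0.2, 1.2, 3.0]
opening: 0.402
grasp_force: 0.0
```

```bash
cat > m2.py <<'E'
from h import *
P,B,I=cloud()
box=lambda x0,x1,y0,y1,z0,z1:(P[:,0]>x0)&(P[:,0]<x1)&(P[:,1]>y0)&(P[:,1]<y1)&(P[:,2]>z0)&(P[:,2]<z1)
m=box(.4,.68,-.0,.3,.015,.075)&B
u=np.radians(5.5);f=np.array([np.cos(u),np.sin(u)]);n=np.array([-f[1],f[0]]);c=np.array([.5007,.0081])
Q=(P[:,:2]-c)
# underside face (facing +x): points with blue, x largest
X=Q@f;Y=Q@n
uf=m&(X>np.percentile(X[m],97)-.012)
print("underside face slope deg vs rail",np.degrees(np.polyfit(Y[uf],X[uf],1)[0]).round(2),"Y range",np.percentile(Y[uf],[1,3,50,97,99]).round(4),"X",np.percentile(X[uf],[5,50,95]).round(4))
to(514.5,253,38,95.5)
E
python3 m2.py
```

```text
underside face slope deg vs rail 1.31 Y range [0.0171 0.0181 0.053  0.124  0.1259] X [0.0763 0.0834 0.0869]
t 12.13 pos [524.1 155.4  38.1] yaw 95.6 F [0.75 0.79 2.76] ->shift [98.1 -0.1  0. ] turn 0.001
```

Request:
move_arm([
  [[0.4, -1, 0, 0, 0], [0.4, -2, 0, 0, 0], [0.4, -3, 0, 0, 0], [0.4, -4, 0, 0, 0], [0.4, -5, 0, 0, 0], [0.4, -6, 0, 0, 0], [0.4, -6, 0, 0, 0], [0.4, -6, 0, 0, 0], [0.4, -6, 0, 0, 0], [0.4, -6, 0, 0, 0]],
])

```text
time_s: 12.97
eef_pos: [0.5244, 0.1503, 0.038]
eef_rot: [-0.0, 0.672, 0.741, 0.0]
wrist_force: [-0.5, 6.0, 4.5]
opening: 0.399
grasp_force: 0.0
```

Request:
move_arm([
  [[0.4, -0.5, 0, 0, 0], [0.4, -1, 0, 0, 0], [0.4, -1.5, 0, 0, 0], [0.4, -2, 0, 0, 0], [0.4, -2, 0, 0, 0], [0.4, -2, 0, 0, 0], [0.4, -2, 0, 0, 0], [0.4, -2, 0, 0, 0], [0.4, -2, 0, 0, 0], [0.4, -2, 0, 0, 0]],
])

```text
time_s: 13.8
eef_pos: [0.5246, 0.1498, 0.0382]
eef_rot: [-0.001, 0.672, 0.741, 0.001]
wrist_force: [-1.2, 11.7, 5.7]
opening: 0.403
grasp_force: 0.0
```

```bash
python3 m2.py
```

```text
underside face slope deg vs rail 1.21 Y range [0.0119 0.0127 0.0488 0.1192 0.1213] X [0.0763 0.0832 0.0869]
t 13.9 pos [524.6 149.8  38.3] yaw 95.6 F [-0.94 12.11  5.67] ->shift [ 1.037e+02 -1.000e-01  5.000e-01] turn 0.001
```

Request:
move_arm([
  [[0.4, 0.5, 0, 0, 0], [0.4, 1, 0, 0, 0], [0.4, 1.5, 0, 0, 0], [0.4, 2, 0, 0, 0], [0.4, 3, 0, 0, 0], [0.4, 5, 0, 0, 0], [0.4, 10, 0, 0, 0], [0.4, 20, 0, 0, 0], [0.4, 35, 0, 0, 0], [0.4, 50, 0, 0, 0]],
])

```text
time_s: 14.73
eef_pos: [0.5195, 0.1983, 0.0376]
eef_rot: [-0.0, 0.672, 0.74, -0.0]
wrist_force: [0.2, -0.8, 0.2]
opening: 0.398
grasp_force: 0.0
```

Request:
move_arm([
  [[0.4, 20, 0, -20, 0], [0.4, 40, 0, -50, 0], [0.4, 60, 0, -80, 0], [0.4, 80, 0, -110, 0], [0.4, 100, 0, -140, 0], [0.4, 110, 0, -160, 0], [0.4, 115, 0, -160, 0], [0.4, 115, 0, -160, 0], [0.4, 115, 0, -160, 0], [0.4, 115, 0, -160, 0]],
])

```text
time_s: 15.57
eef_pos: [0.5076, 0.3114, 0.1959]
eef_rot: [-0.001, 0.672, 0.74, -0.002]
wrist_force: [-0.0, -0.0, 0.1]
opening: 0.401
grasp_force: 0.0
```

```bash
cat >> m2.py <<'E'
r=box(.36,.64,-.03,.05,.027,.036)&~B
p=P[r][:,:2]; vx,vy,x0,y0=cv2.fitLine(p.astype(np.float32),cv2.DIST_HUBER,0,.001,.001).ravel()
print("rail yaw",np.degrees(np.arctan2(vy,vx)).round(2),x0,y0,r.sum())
t=box(.4,.68,0,.3,.095,.11)&B; print("crate top",rect(P[t]))
im=I["scene"];cv2.imwrite("pics/c7.png",cv2.resize(im[110:240,270:430],None,fx=4,fy=4,interpolation=cv2.INTER_CUBIC))
E
python3 m2.py
```

```text
underside face slope deg vs rail 1.06 Y range [0.0122 0.013  0.0524 0.1207 0.1234] X [0.077  0.0833 0.0872]
t 15.67 pos [507.9 311.2 196.1] yaw 95.5 F [0.08 0.76 1.02] ->shift [-58.4   1.4 158.2] turn 0.0
rail yaw 5.87 0.5032248 0.0086641945 1287
crate top (array([531.6,  77.1]), array([104.1, 112.6]), 4.94, [[475.0, 129.0], [485.0, 17.0], [588.0, 25.0], [579.0, 138.0]])
```

View pics/c7.png

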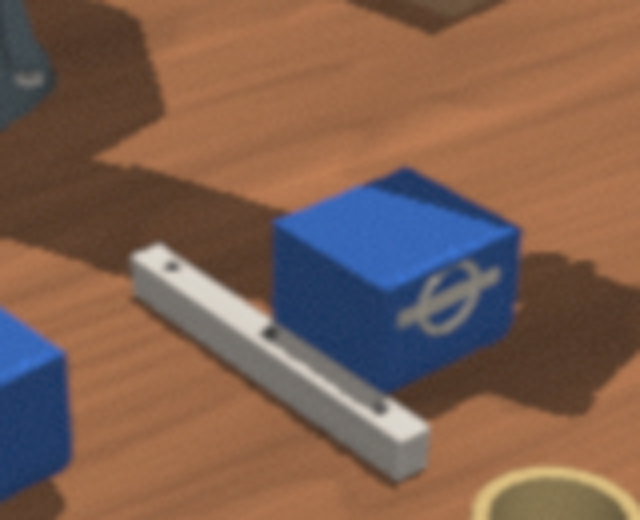

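The crate lies flush along the rail's far top edge, from about (275,325) to (388,395), with the stamp facing away. I'll do one numeric check of the gap along the flank, and then hand in.

Run:
```python
from h import *
u=np.radians(5.5);f=np.array([np.cos(u),np.sin(u)]);n=np.array([-f[1],f[0]]);c=np.array([.5007,.0081])
for nm in ["scene","side"]:
    Ds=[];
    for _ in range(5): im,d=camera(nm);Ds.append(d)
    W=world(nm,np.median(Ds,0));b=blue(im);X=(W[...,:2]-c)@f;Y=(W[...,:2]-c)@n;Z=W[...,2]
    def edge(m,lo,hi,p):
        xs=np.arange(lo,hi,.008);o=[(x+.004,np.percentile(Y[m&(X>x)&(X<x+.008)],p)) for x in xs if (m&(X>x)&(X<x+.008)).sum()>4]
        o=np.array(o);k=np.polyfit(o[:,0],o[:,1],1);return np.degrees(k[0]).round(2),(np.polyval(k,[-.02,.08])*1000).round(1)
    top=b&(Z>.093)&(Z<.11)&(Y>-.02)&(Y<.16)
    print(nm,"crate right",edge(top,-.01,.07,4),"crate left",edge(top,-.01,.07,96))
    r=~b&(Z>.025)&(Z<.037)&(abs(Y)<.03)
    print("   rail edge -",edge(r,-.12,.12,4),"rail edge +",edge(r,-.12,-.03,96))
```

```text
scene crate right (np.float64(-0.04), array([14.1, 14. ])) crate left (np.float64(1.5), array([113. , 115.6]))
   rail edge - (np.float64(0.06), array([-10.4, -10.3])) rail edge + (np.float64(0.31), array([11.3, 11.8]))
side crate right (np.float64(0.3), array([13.5, 14. ])) crate left (np.float64(0.54), array([106.6, 107.6]))
   rail edge - (np.float64(0.07), array([-10.7, -10.6])) rail edge + (np.float64(-0.78), array([10.3,  8.9]))
```

```bash
python3 -c "
from bench import order
print(order.hand_in())"
```

```text
the job is handed in; nothing more can be done
None
```

I tipped both crates onto their fronts. The left one carries the stamp, and I pushed it flush against the dispatch rail (parallel to within about 0.3°). The unstamped right crate lies where it tipped, I grasped or lifted nothing, and the job is handed in.

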